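# Make up two repair kits from the bench stock

### The arm

A 7-joint arm with a two-finger parallel gripper is mounted at the origin on a cart in front of the work surface, level with it; the furniture and walls round the work are solid. World frame = base frame: x ahead of the robot, y to its left, z up, the work surface at z = 0. Lengths are in m, angles in rad, forces in N, time in s.
With the tool pointing down it reaches from about 0.425 to 1.025 m from the base axis. Payload 3.6 kg.
Tool frame: the origin (TCP) lies on the mounting face of the last link; the fingertips stand 173 mm ahead of it and the grasp point (between the pads) lies grip_point_offset ahead of it (grip_point_offset is the distance from the TCP to the grasp point, in m); z points along the fingers, y is the line along which they close (so a half turn about z gives the same grasp; the last joint's range is limited). The gripper opens to 85 mm and grips with 20 to 120 N. Pads are 22 mm wide; open, the fingers measure 114 mm over their backs; the gripper's body (76 mm by 85 mm) begins 54 mm behind the grasp point. The pads swing forward as they close: fully open they stand 13 mm farther back than shut.
Start: joints at [-1.302, 0.591, 0.048, 1.609, -0.033, 0.943, -0.034], TCP at [0.257, 0.678, 0.405] pointing down, gripper open.
Joint ranges: [-2.69, 2.69], [-0.47, 2.24], [-1.27, 1.36], [0.19, 2.51], [-1.53, 4.68], [0.08, 2.07], [-3.09, 3.09]. Speed limits (rad/s): [2.57, 2.57, 3.14, 3.14, 3.14, 3.14, 3.14].

### API

Orientations are given as [roll, pitch, yaw] about the fixed x, y, z axes, in that order (R = Rz(yaw) Ry(pitch) Rx(roll)).
In Python, from cell import move_ptp, line_to, move_joints, move_gripper, sleep, solve_ik, camera, calibration, Unreachable, finish_job, get_time_s, get_joint_pos, get_joint_velocities, get_joint_torque, get_tcp_pos, get_tool_rot, get_contact_force, get_ft_torque, get_grip_width, get_grasp_force, grip_point_offset gives the robot as it stands. Calls block until the motion is done:
- move_ptp(position, orientation): joint-space move of the TCP to a pose.
- line_to(position, rotation=None, velocity=0.15, max_force=None): straight line of the TCP; rotation=None keeps the orientation; velocity is the mean speed in m/s. With max_force (N) it stops when the force on the tool has changed by that much, and returns True; else False.
- move_joints(angles): joint-space move.
- move_gripper(opening, newtons=None): opening from 0.0 (shut) to 1.0 (fully open); newtons is the grip in N (None keeps the last); returns when the fingers have stopped.
- sleep(seconds).
- solve_ik(position, orientation): joint angles nearest the present ones, or None.
- camera(name): name is "scene" or "top" or "wrist"; returns (picture, depth): 384x512x3 uint8, red, green, blue; 384x512 float32, m along the optical axis (not along the pixel's ray), 0 where there is no reading.
- calibration(name): a dict with "K" (3x3 intrinsics, pixels), "distortion" ([k1, k2, p1, p2, k3] as OpenCV has them; the pictures are not rectified), "rvec" (rotation vector, rad) and "tvec" (3), from world to camera coordinates, as OpenCV has them. Camera axes: x right, y down, z forward; pixel columns grow to the right and rows downward; lengths in m; the calibration is good to about 2 mm. A picture is of the moment at which its call begins: read the wrist's pose just before it. calibration takes no time and is no camera call; for the wrist camera it gives the pose at the moment of the call.
A pose or a line that the arm cannot do raises Unreachable and nothing moves.
- finish_job(): hands the job in; it is judged then, once.
Readings, each from a call of its own:
- get_time_s(): time.
- get_joint_pos(): joint angles.
- get_joint_velocities(): joint speeds.
- get_joint_torque(): joint torques, N m.
- get_tcp_pos(): TCP position.
- get_tool_rot(): TCP orientation.
- get_contact_force(): force on the tool from outside, world axes, zero at the start.
- get_ft_torque(): the same for the moment, N m.
- get_grip_width(): opening from 0.0 (shut) to 1.0 (fully open).
- get_grasp_force(): force on a finger pad.
Only numpy, scipy, OpenCV 4.12 (cv2) and the standard library are available. Lean on these libraries where they do the work, as an engineer would, in place of code of your own. Each camera call takes 0.05 s, during which the arm holds its last target. There are 200 camera calls.

### The job

Make up two kits from the stock on the desk: stand the teal jar in the ring and the timer in the oblong of the blue tray, and the yellow tin in the ring and the white charger in the oblong of the orange tray. Centre each thing on its outline, right way up, the timer and charger lengthwise along the oblong, and set them down rather than dropping them. Leave the glue tube and the white tub where they are: they belong to neither kit.

Things in the scene. Friction and masses are not known exactly. Their poses are not given: they have to be found in the camera images.
- tray_blue: Blue kit tray, fixed; 135 x 230 mm (its x, y), inner floor 14 mm above the desk, rim top at 18 mm, 5 mm wide, small ear 12 mm out at each y end. Origin: centre of the underside. White outlines on the floor, in the tray's frame: ring of 70 mm diameter centred at x 0, y +52 mm; oblong, 76 mm along x by 52 mm along y, centred at x 0, y -52 mm. Nothing stands up inside the rim.
- tray_orange: Orange kit tray, fixed; 135 x 230 mm (its x, y), inner floor 14 mm above the desk, rim top at 18 mm, 5 mm wide, small ear 12 mm out at each y end. Origin: centre of the underside. White outlines on the floor, in the tray's frame: ring of 70 mm diameter centred at x 0, y +52 mm; oblong, 76 mm along x by 52 mm along y, centred at x 0, y -52 mm. Nothing stands up inside the rim.
- jar: Teal round jar with a ribbed screw lid (fixed), 58 mm high; lid 55 mm across from 40 mm up, body 52 mm across below. Origin at the centre of its underside, z up; stands loose on the desk.
- tin: Yellow round flat tin, 22 mm high; lid 55 mm across from 12 mm up, body 51 mm across below. Origin at the centre of its underside, z up; stands loose on the desk.
- timer: Grey desk timer lying flat with its display, an oblong block 42 mm (its x) by 62 mm (its y) by 16 mm high. Origin at the centre of its underside, z up; lies loose on the desk. Its y (long side) goes along the tray's x in the oblong, either way round.
- charger: White mains charger with two pins, lying flat and loose: 30 mm along its x, 60 mm along its y, 24 mm high. Solid body from y -12 to +30 mm (grip it across x at y +9 mm), thin pins from y -12 to -30 mm. Origin under the centre of the whole 60 mm, on the underside, z up: this point goes over the oblong's centre, its y along the tray's x, either way round.
- glue_tube: White tube with a red cap, 92 mm (its x, cap at -x) by 30 mm by 21 mm high, lying loose. Belongs to neither kit. Origin at the centre of its underside.
- tub: Small cream-white round tub, 45 mm across, 16 mm high, standing loose. Belongs to neither kit. Origin at the centre of its underside.
There are look-alikes about, which are no part of the job. Of the things that look like the jar, the larger one is meant.

How it is judged:
By the outcome, as a careful person would: the job done as asked, in the order asked, and still so for the second after the job is handed in, with the robot touching nothing.
It also fails if it takes over 136 s, if anything falls off the work surface, if the arm or the gripper's body presses on something with over 40 N, if the wrist force passes 120 N, or if a joint passes its speed limit or range.

## Working session

There is one attempt and no reset: what is moved stays moved. The work goes in short steps, each a Python script; the robot and the scene stay as the last script left them, time stands still between calls to the robot, and variables do not carry over. Pictures are saved under pics/ and viewed, at most 14 in all, crops included, and the job is handed in when it is done.

```bash
mkdir -p pics; ls
python3 - <<'E'
from cell import *
import cv2,numpy as np
for n in ["top","scene"]:
    p,d=camera(n); cv2.imwrite(f"pics/{n}0.png",cv2.resize(p[:,:,::-1],(800,600),interpolation=cv2.INTER_CUBIC)); np.savez(f"{n}0.npz",p=p,d=d)
    c=calibration(n); print(n,c)
print(grip_point_offset if not callable(grip_point_offset) else grip_point_offset(),get_tool_rot(),get_tcp_pos(),get_time_s())
E
```

```text
pics
top {'K': array([[471.34776129,   0.        , 261.87852484],
       [  0.        , 471.34776129, 186.6188597 ],
       [  0.        ,   0.        ,   1.        ]]), 'distortion': array([-0.16596088,  0.        ,  0.        ,  0.        ,  0.        ]), 'rvec': array([ 2.14559215, -2.1209548 ,  0.18723313]), 'tvec': array([-0.14981719,  0.55749973,  1.31282426])}
scene {'K': array([[366.79222343,   0.        , 256.73017131],
       [  0.        , 366.79222343, 189.05312369],
       [  0.        ,   0.        ,   1.        ]]), 'distortion': array([-0.03017292,  0.        ,  0.        ,  0.        ,  0.        ]), 'rvec': array([ 2.03543013, -1.08456518,  0.49835785]), 'tvec': array([-0.42517448,  0.26839436,  0.65186722])}
0.1547 [-3.13958832e+00  1.19765980e-04  2.77883815e+00] [0.25714341 0.67744825 0.40367375] 0.1
```

View pics/top0.png

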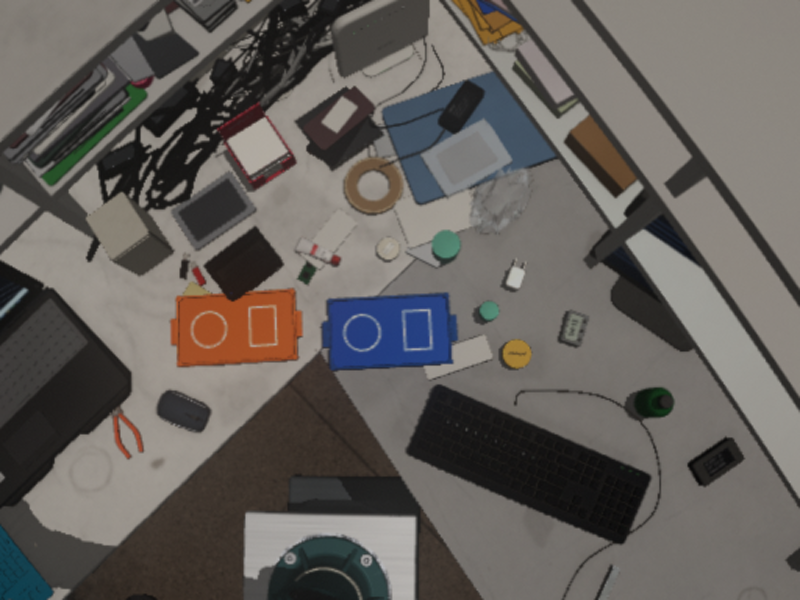

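View pics/scene0.png

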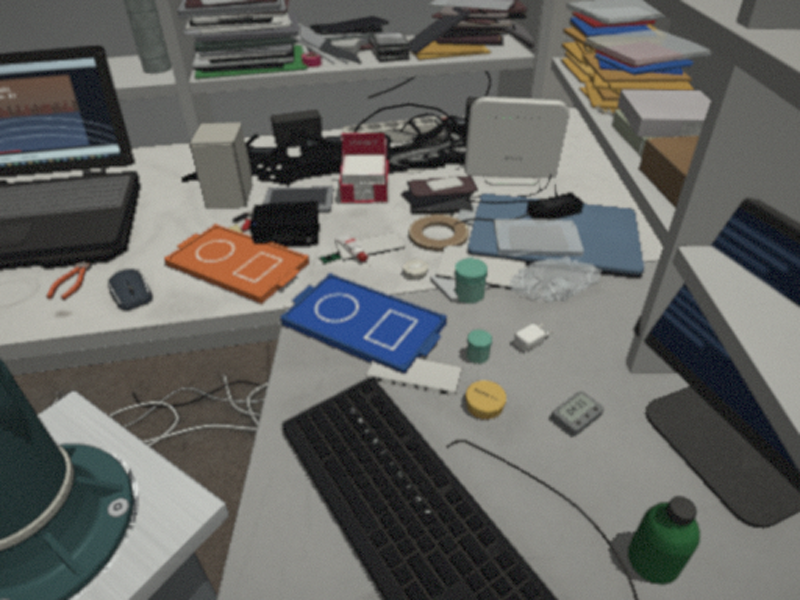

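Top view (800x600): jar (446,245), tub (388,249), charger (515,275), small jar (489,311), timer (573,328), tin (516,354), glue tube (318,253). The trays are at (238,328) orange and (391,331) blue, with the rings on the left (+y). Next I locate them by colour.

```bash
cat > h.py <<'E'
from cell import *
import cv2,numpy as np
def ray(c,uv,z):
    """pixels (N,2) -> world xy on plane z"""
    uv=np.asarray(uv,float).reshape(-1,1,2)
    n=cv2.undistortPoints(uv,c['K'],c['distortion']).reshape(-1,2)
    R=cv2.Rodrigues(np.asarray(c['rvec'],float))[0]; t=np.asarray(c['tvec'],float).ravel()
    o=-R.T@t; d=np.c_[n,np.ones(len(n))]@R
    return (o+d*((z-o[2])/d[:,2])[:,None])[:,:2]
def blob(mask,near,r=1e9,k=3):
    """largest-near contour of the mask (closed) nearest to pixel near"""
    m=cv2.morphologyEx(mask.astype(np.uint8),cv2.MORPH_CLOSE,np.ones((k,k)))
    cs=[c for c in cv2.findContours(m,cv2.RETR_EXTERNAL,cv2.CHAIN_APPROX_NONE)[0] if cv2.contourArea(c)>30]
    if not cs: return None
    return min(cs,key=lambda c:-cv2.pointPolygonTest(c,tuple(map(float,near)),True)).reshape(-1,2)
def rect(xy):
    """centre (mm), sides, yaw (deg) of the long side"""
    (c,s,a)=cv2.minAreaRect((xy*1000).astype(np.float32))
    if s[0]<s[1]: s=s[::-1]; a+=90
    return np.round(c,1),np.round(s,1),round((a+90)%180-90,1)
def hsv(p): return [x.astype(int) for x in cv2.split(cv2.cvtColor(p,cv2.COLOR_RGB2HSV))]
E
python3 - <<'E'
from h import *
f=np.load("top0.npz");p=f['p'];d=f['d'];c=calibration("top");H,S,V=hsv(p);s=.64
def hv(u,v): return p[int(v*s),int(u*s)],(H[int(v*s),int(u*s)],S[int(v*s),int(u*s)],V[int(v*s),int(u*s)]),d[int(v*s),int(u*s)]
for n,u,v in [("jar",446,245),("sjar",489,311),("tin",516,362),("chg",516,280),("timer",568,335),("desk",540,310),("tub",388,249),("orange",238,350),("blue",391,360)]: print(n,*hv(u,v))
for n,m,q,z in [("jar",(H>65)&(H<95)&(S>80),(446,245),.058),("tin",(H>12)&(H<30)&(S>100),(516,362),.022),
  ("chg",(S<40)&(V>165),(516,280),.02),("timer",(H>40)&(H<100)&(S>12)&(S<70)&(V>80),(568,335),.016),
  ("orange",(H<12)&(S>150),(238,350),.018),("blue",(H>105)&(H<125)&(S>150),(391,360),.018),("tub",(S<50)&(V>150),(388,249),.016)]:
    b=blob(m,(q[0]*s,q[1]*s)); print(n,b.min(0)/s,b.max(0)/s,rect(ray(c,b,z)))
    print('   pcentroid',np.round(1000*ray(c,[np.array(cv2.minEnclosingCircle(b)[0])],z),1))
    if n in("orange","blue"):
        x,y,w,h=cv2.boundingRect(b); sub=np.zeros_like(m); sub[y+3:y+h-3,x+3:x+w-3]=((V>120)&(S<130))[y+3:y+h-3,x+3:x+w-3]
        for k in cv2.findContours(sub.astype(np.uint8),cv2.RETR_EXTERNAL,cv2.CHAIN_APPROX_NONE)[0]:
            if cv2.contourArea(k)>200: print("   outline",rect(ray(c,k.reshape(-1,2),.014)))
E
```

```text
jar [ 80 129 110] (np.int64(78), np.int64(97), np.int64(129)) 1.3678483
sjar [ 82 134 114] (np.int64(78), np.int64(99), np.int64(134)) 1.369312
tin [160 125  53] (np.int64(20), np.int64(171), np.int64(160)) 1.3625479
chg [186 187 183] (np.int64(38), np.int64(5), np.int64(187)) 1.3899808
timer [111 114 103] (np.int64(38), np.int64(25), np.int64(114)) 1.3790516
desk [120 116 111] (np.int64(17), np.int64(19), np.int64(120)) 1.404935
tub [164 159 151] (np.int64(18), np.int64(20), np.int64(164)) 1.4136615
orange [164  79  38] (np.int64(10), np.int64(196), np.int64(164)) 1.3811973
blue [ 36  63 128] (np.int64(111), np.int64(183), np.int64(128)) 1.3728883
jar [432.8125 231.25  ] [457.8125 257.8125] (array([ 647.2, -209.5]), array([50.8, 46.6]), 0.3)
   pcentroid [[ 647.4 -210.2]]
tin [501.5625 339.0625] [529.6875 367.1875] (array([ 449.6, -343.6]), array([53.2, 52.7]), -89.6)
   pcentroid [[ 449.2 -344. ]]
chg [507.8125 267.1875] [523.4375 285.9375] (array([ 594.9, -344.9]), array([35.7, 24.4]), -21.1)
   pcentroid [[ 595.4 -345.3]]
timer [  0.  287.5] [ 26.5625 315.625 ] (array([535.8, 645.9]), array([76.3, 14.2]), -49.2)
   pcentroid [[533.7 643.9]]
orange [171.875  289.0625] [300.     364.0625] (array([492.4, 184.3]), array([248. , 133.8]), -85.8)
   pcentroid [[493.4 184.9]]
   outline (array([489.4, 238. ]), array([71.3, 67.4]), -43.4)
   outline (array([497. , 134.1]), array([77.2, 52.7]), 5.0)
blue [325.     295.3125] [454.6875 367.1875] (array([ 488.5, -108. ]), array([244.5, 128.6]), -86.3)
   pcentroid [[ 486.7 -107.3]]
   outline (array([488.5, -53.6]), array([71. , 70.6]), 1.0)
   outline (array([ 493.8, -158.7]), array([79.5, 55.8]), 4.1)
tub [228.125   70.3125] [470.3125 293.75  ] (array([782.1, -17.9]), array([438.7, 341.8]), 39.9)
   pcentroid [[778.8 -22.5]]
```

Run:
```python
from h import *
for y in (np.pi,np.pi/2,0,-np.pi/2):
    for P in [(.647,-.21,.4),(.46,-.344,.4),(.52,-.4,.4),(.49,-.05,.4),(.49,.24,.4),(.497,.134,.4)]:
        q=solve_ik(P,(np.pi,0,y)); print(round(y,2),P,None if q is None else np.round(q,2))
move_ptp((.5,-.28,.5),(np.pi,0,np.pi/2))
np.save("wc.npy",[get_tcp_pos()])
c=calibration("wrist");p,d=camera("wrist");np.savez("w1.npz",p=p,d=d,**c)
R=cv2.Rodrigues(c['rvec'])[0];print(-R.T@c['tvec'],R,c['K'],get_time_s())
cv2.imwrite("pics/w1.png",cv2.resize(p[:,:,::-1],(800,600)))
```

```text
3.14 (0.647, -0.21, 0.4) [ 0.06  0.55  0.28  1.73 -0.19  0.89  1.99]
3.14 (0.46, -0.344, 0.4) [ 0.05  0.5   0.72  1.98 -0.44  0.82  2.59]
3.14 (0.52, -0.4, 0.4) [ 0.17  0.58  0.63  1.8  -0.42  0.9   2.56]
3.14 (0.49, -0.05, 0.4) [-0.2   0.32  0.26  2.14 -0.13  0.7   1.72]
3.14 (0.49, 0.24, 0.4) [-0.57  0.37  0.04  2.02 -0.02  0.75  1.06]
3.14 (0.497, 0.134, 0.4) [-0.42  0.34  0.09  2.09 -0.05  0.72  1.27]
1.57 (0.647, -0.21, 0.4) [-0.16  0.61  0.62  1.74 -0.43  0.93  0.64]
1.57 (0.46, -0.344, 0.4) [ 0.09  0.48  0.66  1.98 -0.4   0.81  0.97]
1.57 (0.52, -0.4, 0.4) [ 0.12  0.61  0.72  1.8  -0.49  0.92  1.05]
1.57 (0.49, -0.05, 0.4) [-0.43  0.35  0.57  2.15 -0.28  0.72  0.32]
1.57 (0.49, 0.24, 0.4) [-0.85  0.4   0.42  2.03 -0.23  0.76 -0.3 ]
1.57 (0.497, 0.134, 0.4) [-0.7   0.36  0.45  2.1  -0.23  0.73 -0.1 ]
0 (0.647, -0.21, 0.4) [-0.3   0.71  0.9   1.75 -0.64  1.01 -0.73]
0 (0.46, -0.344, 0.4) [-0.19  0.71  1.19  1.99 -0.79  1.01 -0.18]
0 (0.52, -0.4, 0.4) [-0.07  0.77  1.1   1.8  -0.78  1.07 -0.25]
0 (0.49, -0.05, 0.4) [-0.72  0.47  1.    2.15 -0.56  0.8  -0.93]
0 (0.49, 0.24, 0.4) [-1.11  0.48  0.8   2.04 -0.47  0.81 -1.61]
0 (0.497, 0.134, 0.4) [-0.95  0.44  0.81  2.11 -0.46  0.78 -1.42]
-1.57 (0.647, -0.21, 0.4) [-0.42  0.86  1.18  1.75 -0.87  1.16 -2.11]
-1.57 (0.46, -0.344, 0.4) [-0.19  0.71  1.19  1.99 -0.79  1.01 -1.75]
-1.57 (0.52, -0.4, 0.4) [-0.1   0.82  1.18  1.81 -0.85  1.13 -1.75]
-1.57 (0.49, -0.05, 0.4) [ 0.14  0.31 -0.16  2.12  0.07  0.71  3.07]
-1.57 (0.49, 0.24, 0.4) [-0.23  0.4  -0.4   2.01  0.22  0.78  2.38]
-1.57 (0.497, 0.134, 0.4) [-0.08  0.35 -0.34  2.07  0.17  0.74  2.61]
[ 0.49975379 -0.19980718  0.46947567] [[ 9.99997794e-01  1.96906684e-03 -7.31871819e-04]
 [ 2.09883118e-03 -9.51137047e-01  3.08761904e-01]
 [-8.81375755e-05 -3.08762759e-01 -9.51139081e-01]] [[307.95216374   0.         260.00492123]
 [  0.         307.95216374 192.12729169]
 [  0.           0.           1.        ]] 3.6083
```

View pics/w1.png

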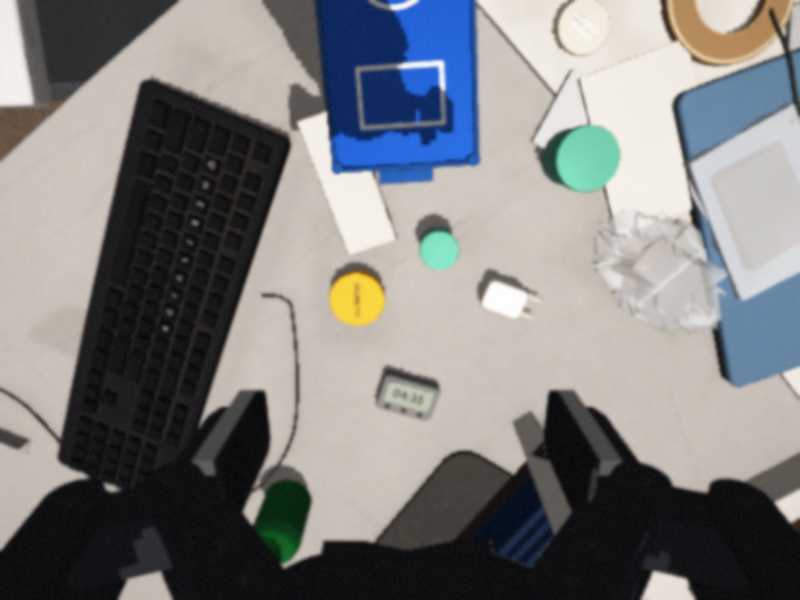

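Wrist view (800x600): tin (357,299), jar (588,158), charger (506,299) with its pins to the right (+x), timer (408,393), small jar (439,250), blue oblong (401,95).

Run:
```python
from h import *
f=np.load("w1.npz");p=f['p'];c=f;H,S,V=hsv(p);s=.64
for u,v in [(383,383),(408,393),(430,412),(385,400),(450,330),(506,299),(530,297),(480,300)]: print((u,v),p[int(v*s),int(u*s)])
for n,m,q,z in [("jar",(H>65)&(H<95)&(S>70)&(V>120),(588,158),.058),("tin",(H>12)&(H<30)&(S>120)&(V>120),(357,299),.022),
  ("chg",(V>215)&(S<30),(506,299),.024)]:
    b=blob(m,(q[0]*s,q[1]*s)); print(n,(b.min(0)/s).round(),(b.max(0)/s).round(),rect(ray(c,b,z)),np.round(1000*ray(c,[np.array(cv2.minEnclosingCircle(b)[0])],z),1))
cr=p[205:285,220:360]; cv2.imwrite("pics/crop1.png",cv2.resize(p[170:280,225:355,::-1],(780,660*600//660),interpolation=cv2.INTER_NEAREST))
```

```text
(383, 383) [110 108 104]
(408, 393) [188 193 174]
(430, 412) [160 157 150]
(385, 400) [174 173 162]
(450, 330) [209 201 194]
(506, 299) [253 253 252]
(530, 297) [225 217 203]
(480, 300) [153 145 138]
jar [556. 125.] [617. 189.] (array([ 649.1, -209.1]), array([52.1, 51.1]), -84.9) [[ 649.7 -209.7]]
tin [330. 272.] [383. 323.] (array([ 450.7, -343. ]), array([52.9, 52.4]), -89.9) [[ 451.  -342.4]]
chg [483. 283.] [541. 317.] (array([ 601.7, -346.6]), array([53.9, 29.6]), -21.6) [[ 602.7 -346.9]]
```

View pics/crop1.png

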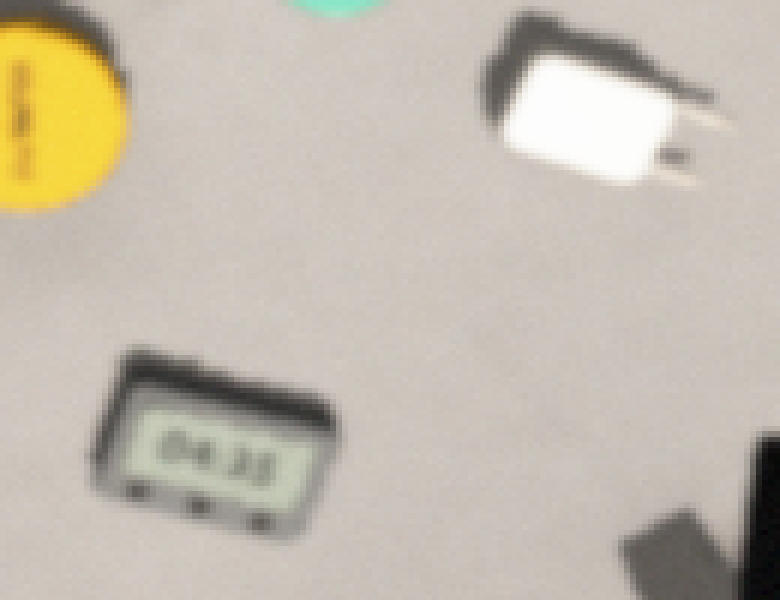

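Crop: the timer's top face corners are (133,382), (335,432), (295,540), (97,490). The charger body's are (545,55), (680,95), (635,185), (505,145), with the pins to the right.

Run:
```python
from h import *
f=np.load("w1.npz");c=f
for n,q,z in [("timer",[(133,382),(335,432),(295,540),(97,490)],.016),("chg",[(545,55),(680,95),(635,185),(505,145)],.024)]:
    q=np.array(q,float)/[6,600/110]+[225,170]-.5; w=ray(c,q,z); print(n,(w*1000).round(1),rect(w),(w.mean(0)*1000).round(1))
# blue oblong outline in the wrist view
p=f['p'];H,S,V=hsv(p);x0,x1,y0,y1=215,300,30,95
m=np.zeros(V.shape,np.uint8); m[y0:y1,x0:x1]=((S<120)&(V>80))[y0:y1,x0:x1]
for k in cv2.findContours(m,cv2.RETR_EXTERNAL,cv2.CHAIN_APPROX_NONE)[0]:
    if cv2.contourArea(k)>300: print(rect(ray(c,k.reshape(-1,2),.014)))
```

```text
timer [[ 478.1 -428.4]
 [ 533.4 -445. ]
 [ 523.1 -482.6]
 [ 467.6 -465.1]] (array([ 500.6, -455.5]), array([58.7, 38.9]), -16.8) [ 500.6 -455.3]
chg [[ 582.8 -324.4]
 [ 617.7 -335.8]
 [ 608.3 -362.5]
 [ 574.1 -350.6]] (array([ 595.9, -343.5]), array([36.7, 28.3]), -18.4) [ 595.7 -343.3]
(array([ 494.2, -157.6]), array([78.4, 55. ]), 3.6)
```

```bash
cat >> h.py <<'E'
DOWN=lambda yaw:(np.pi,0,np.deg2rad(yaw))
def pick(x,y,z,yaw,opening,n=40,hi=.30):
    """TCP height z at the grasp; opening in mm"""
    move_gripper(opening/85.); move_ptp((x,y,hi),DOWN(yaw)); line_to((x,y,z+.03),velocity=.25)
    hit=line_to((x,y,z),velocity=.06,max_force=8)
    move_gripper(0.,n); print("picked hit",hit,"width mm",85*get_grip_width(),"F",get_grasp_force(),"z",get_tcp_pos()[2])
    line_to((x,y,hi),velocity=.25)
    print("lifted width",85*get_grip_width(),"F",get_grasp_force(),"t",get_time_s())
def place(x,y,z,yaw,opening,hi=.30):
    move_ptp((x,y,hi),DOWN(yaw)); line_to((x,y,z+.02),velocity=.2)
    hit=line_to((x,y,z-.004),velocity=.03,max_force=4); print("set hit",hit,"z",get_tcp_pos(),"want",z,get_contact_force())
    sleep(.2); move_gripper(opening/85.); sleep(.2); line_to((x,y,hi),velocity=.2); print("t",get_time_s())
E
python3 - <<'E'
from h import *
f=np.load("w1.npz");d=f['d'];c=f
v,u=np.mgrid[0:384:3,0:512:3]; u=u.ravel();v=v.ravel();D=d[v,u].astype(float);k=D>0
n=cv2.undistortPoints(np.c_[u,v].astype(float).reshape(-1,1,2),c['K'],c['distortion']).reshape(-1,2)
R=cv2.Rodrigues(c['rvec'])[0];W=(np.c_[n,np.ones(len(n))]*D[:,None]-c['tvec'])@R
for a in (.08,.12,.16,.2):
    m=k&(abs(W[:,0]-.5)<a)&(abs(W[:,1]+.455)<a)&(W[:,2]<.3); print(a,W[m&(W[:,2]>.03)].round(3)[:6].tolist())
pick(.649,-.2095,.203,90,85)
E
```

```text
0.08 []
0.12 [[0.619, -0.492, 0.042], [0.62, -0.492, 0.058], [0.618, -0.493, 0.064], [0.617, -0.498, 0.072], [0.62, -0.493, 0.079], [0.613, -0.505, 0.071]]
0.16 [[0.514, -0.299, 0.039], [0.518, -0.299, 0.039], [0.523, -0.299, 0.038], [0.527, -0.299, 0.039], [0.531, -0.299, 0.039], [0.535, -0.298, 0.041]]
0.2 [[0.342, -0.261, 0.031], [0.338, -0.266, 0.03], [0.337, -0.27, 0.03], [0.341, -0.27, 0.03], [0.346, -0.27, 0.03], [0.323, -0.274, 0.03]]
picked hit False width mm 53.663007879324056 F 42.30131685733795 z 0.20374167370461735
lifted width 53.54757579916846 F 42.26523220539093 t 6.85
```

Run:
```python
from h import *
place(.4885,-.0536,.217,93.5,80)
pick(.5006,-.4553,.174,163.2,62)
```

```text
set hit True z [ 0.48852581 -0.0535412   0.21760954] want 0.217 [-0.30402494  0.54636513  5.65043091]
t 10.2083
picked hit False width mm 40.68004445192884 F 42.53947913646698 z 0.17455902380981295
lifted width 40.38069300732262 F 42.24744737148285 t 14.175
```

Run:
```python
from h import *
place(.494,-.158,.188,183.5,60)
pick(.4508,-.3427,.176,163,75)
c=calibration("top");p,d=camera("top");np.savez("t2.npz",p=p)
x=p[150:280,80:360];cv2.imwrite("pics/t2.png",cv2.resize(x[:,:,::-1],(800,371),interpolation=cv2.INTER_CUBIC))
```

```text
set hit True z [ 0.49402857 -0.15793955  0.18848101] want 0.188 [-0.74218304  0.04048261  5.68142785]
t 18.0
picked hit False width mm 53.029157495602526 F 41.53459668159485 z 0.1766628821357204
lifted width 53.14962188488875 F 42.05200910568237 t 21.2333
```

View pics/t2.png

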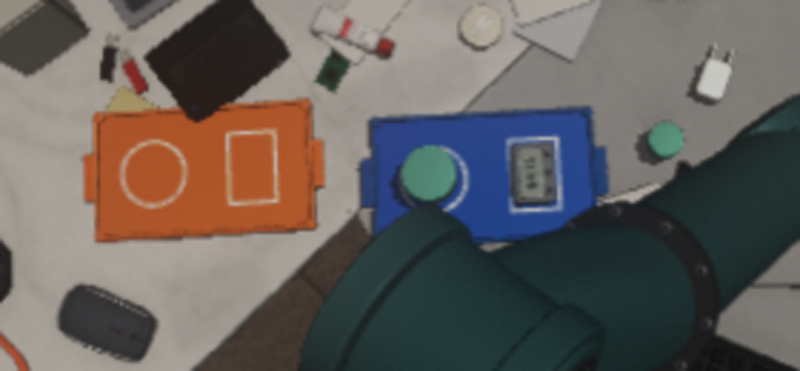

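The jar and timer sit in their outlines. I'll measure the orange tray from the wrist before placing the tin.

Run:
```python
from h import *
move_ptp((.60,.186,.42),DOWN(180)); 
c=calibration("wrist");p,d=camera("wrist");np.savez("w2.npz",p=p,**c)
cv2.imwrite("pics/w2.png",p[:,:,::-1])
H,S,V=hsv(p)
b=blob((H<12)&(S>150),(256,200)); x,y,w,h=cv2.boundingRect(b); print(x,y,w,h,rect(ray(c,b,.018)))
sub=np.zeros(V.shape,np.uint8); sub[y+6:y+h-6,x+6:x+w-6]=((S<150)&(V>150))[y+6:y+h-6,x+6:x+w-6]
for k in cv2.findContours(sub,cv2.RETR_EXTERNAL,cv2.CHAIN_APPROX_NONE)[0]:
    if cv2.contourArea(k)>300: print("outline",k.reshape(-1,2).mean(0).round(),rect(ray(c,k.reshape(-1,2),.014)),cv2.minEnclosingCircle((1000*ray(c,k.reshape(-1,2),.014)).astype(np.float32)))
```

```text
244 113 59 19 (array([551.6, 198.6]), array([69.2, 18.2]), -84.1)
```

View pics/w2.png

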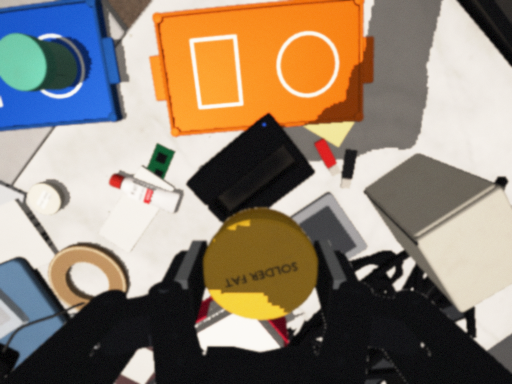

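The wrist image shows the orange oblong at (217,71), its ring at (308,64), and the held tin at (260,262).

Run:
```python
from h import *
c=np.load("w2.npz");p=c['p'];H,S,V=hsv(p)
sub=np.zeros(V.shape,np.uint8); sub[20:120,175:350]=((S<130)&(V>150))[20:120,175:350]
for k in cv2.findContours(sub,cv2.RETR_EXTERNAL,cv2.CHAIN_APPROX_NONE)[0]:
    if cv2.contourArea(k)>300:
        w=ray(c,k.reshape(-1,2),.014); print("outline",rect(w),cv2.minEnclosingCircle((1000*w).astype(np.float32)))
```

```text
outline (array([497.6, 134.3]), array([78.3, 54.6]), 4.7) ((497.7575988769531, 134.14822387695312), 46.29142761230469)
outline (array([489.6, 238.3]), array([71.8, 70.8]), -89.7) ((489.2496032714844, 238.1516571044922), 36.118988037109375)
```

Run:
```python
from h import *
place(.4895,.2382,.190,184.5,75)
pick(.5965,-.3439,.177,160,60)
move_ptp((.60,-.1,.42),DOWN(180))
c=calibration("wrist");p,d=camera("wrist");np.savez("w3.npz",p=p,**c)
cv2.imwrite("pics/w3.png",cv2.resize(p[:,:,::-1],(800,600)))
```

```text
set hit True z [0.48944503 0.23826774 0.19065084] want 0.19 [-0.24387768 -0.04333361  4.26039378]
t 26.7667
picked hit False width mm 28.978892943505286 F 40.825263261795044 z 0.17752990062179128
lifted width 29.07181002394714 F 40.51693081855774 t 31.3833
```

View pics/w3.png

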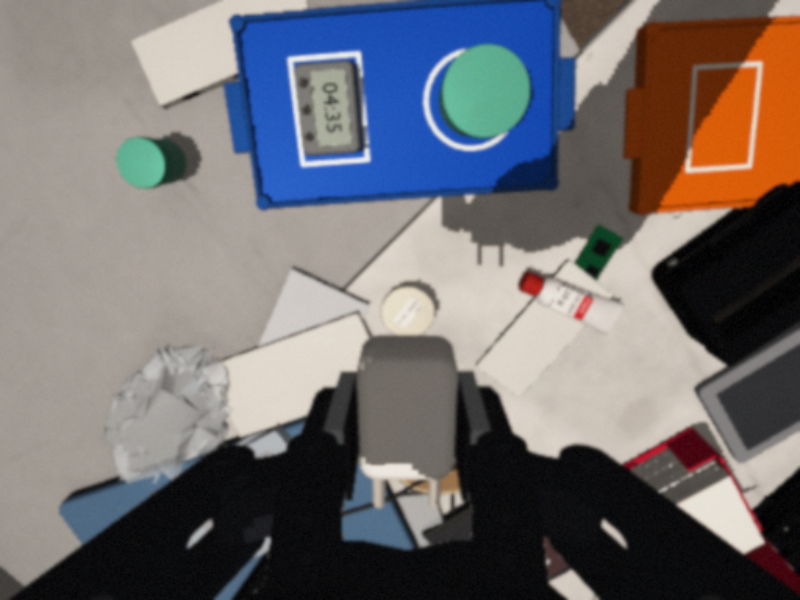

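The charger is held straight, pins away from the camera. Timer is at (327,107), jar (486,90). I'll place the charger, then take numeric checks.

```bash
python3 - <<'E'
from h import *
place(.4886,.1335,.191,184.5,55)
def look(P,name):
    move_ptp(P,DOWN(180)); sleep(.2)
    c=calibration("wrist");p,d=camera("wrist");np.savez(name+".npz",p=p,**c)
    cv2.imwrite(f"pics/{name}.png",cv2.resize(p[:,:,::-1],(800,600)));return c,p
c,p=look((.58,-.105,.40),"w4"); c,p=look((.58,.186,.40),"w5")
E
python3 - <<'E'
import cv2,numpy as np
a=cv2.imread('pics/w4.png')[:300];b=cv2.imread('pics/w5.png')[:300]
cv2.imwrite('pics/w45.png',np.vstack([a,b]))
E
```

```text
set hit True z [0.48856646 0.13367417 0.19135852] want 0.191 [-0.01539708 -0.60988913  5.36409495]
t 36.2917
```

View pics/w45.png

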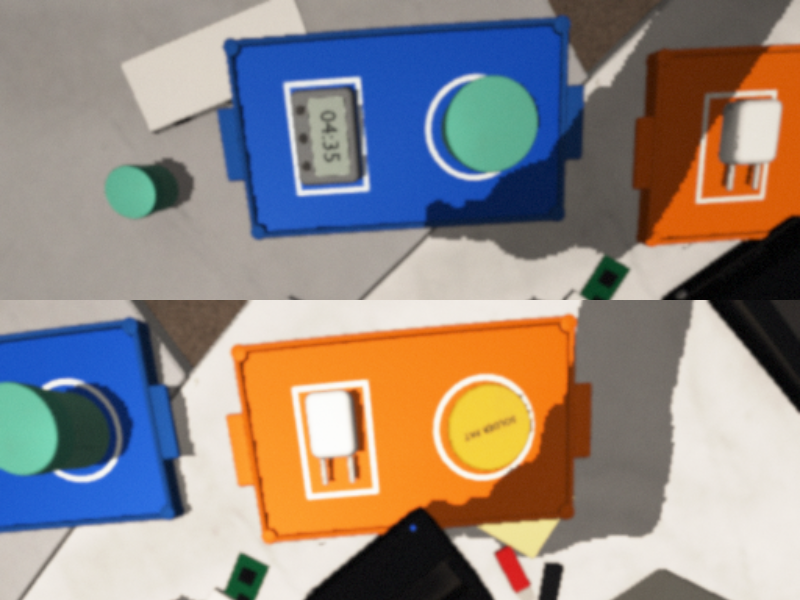

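Top half: timer (326,136), jar (490,123). Bottom half: charger body (332,424) with pins to row 483, tin (489,426). All sit well inside their outlines. Now the numbers, at their true heights.

Run:
```python
from h import *
def R(c,m,q,z,n):
    b=blob(m,(q[0]*.64,q[1]*.64),k=3); w=ray(c,b,z); print(n,rect(w),np.round(cv2.minEnclosingCircle((1000*w).astype(np.float32))[0],1))
c=np.load("w4.npz");H,S,V=hsv(c['p'])
R(c,(H>65)&(H<95)&(S>60)&(V>100),(490,123),.058,"jar (lid) ")
def outl(x0,y0,x1,y1,sm,n):
    s=.64;x0,y0,x1,y1=[int(t*s) for t in(x0,y0,x1,y1)]
    m=np.zeros(V.shape,np.uint8);m[y0:y1,x0:x1]=((S<sm)&(V>150))[y0:y1,x0:x1]
    k=max(cv2.findContours(m,cv2.RETR_EXTERNAL,cv2.CHAIN_APPROX_NONE)[0],key=cv2.contourArea)
    w=ray(c,k.reshape(-1,2),.014);print(n,rect(w),np.round(cv2.minEnclosingCircle((1000*w).astype(np.float32))[0],1))
# raised objects: top at floor+height
R(c,(H>65)&(H<95)&(S>60)&(V>100),(490,123),.072,"jar")
outl(270,65,385,210,110,"obl blue")
m=(S<90)&(V>50)&(V<235); m2=np.zeros_like(m); m2[int(82*.64):int(190*.64),int(291*.64):int(359*.64)]=m[int(82*.64):int(190*.64),int(291*.64):int(359*.64)]
R(c,m2,(326,136),.030,"timer~")
t=(np.array([(292,92),(354,87),(361,179),(301,185)],float)*.64); w=ray(c,t,.030); print("timer hand",rect(w))
c=np.load("w5.npz");H,S,V=hsv(c['p'])
R(c,(H>=21)&(H<35)&(S>100)&(V>150),(489,126),.036,"tin")
outl(420,60,540,195,130,"ring or"); outl(280,70,388,208,130,"obl or")
body=np.array([(308,92),(353,89),(357,155),(314,159)],float)*.64; w=ray(c,body,.038); print("chg body",rect(w))
pins=np.array([(326,183),(353,180)],float)*.64; print("pin tips",(1000*ray(c,pins,.026)).round(1))
print(get_time_s())
```

```text
jar (lid)  (array([487. , -50.9]), array([55.9, 54.6]), -89.3) [486.8 -51.1]
jar (array([487.6, -53.2]), array([53.3, 52.1]), -89.3) [487.4 -53.4]
obl blue (array([ 493.7, -157. ]), array([52. , 25.2]), 3.7) [ 493.8 -157.1]
timer~ (array([ 493.5, -158.2]), array([69.1, 44.5]), -1.4) [ 493.5 -157.1]
timer hand (array([ 494.4, -155.9]), array([60.7, 41.7]), 3.2)
tin (array([489.2, 238.2]), array([52.8, 51.8]), -89.9) [489.6 238.3]
ring or (array([489.4, 238.3]), array([71.3, 71. ]), -89.8) [489.5 238.2]
obl or (array([497.7, 134.2]), array([78.2, 54.3]), 4.7) [497.7 134.2]
chg body (array([487.7, 136.4]), array([42.2, 29. ]), 2.1)
pin tips [[525.9 127.9]
 [524.  146.9]]
38.975
```

```bash
python3 -c "
from cell import *
print(get_contact_force()); print(finish_job())"
```

```text
[-0.62009228  0.36569691  0.13032168]
the job is handed in; nothing more can be done
None
```

Both kits are made up and the job is handed in at about 39 s: all four items are upright, and by my last camera check they sit within about 2 mm of their outline centres; I never moved the glue tube or the tub.

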